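# Move the dried gel plate from the warmer to the staining rods

## Task

The long glass plate on the warmer has dried and goes to staining. It lies sunk between the ribs of its lane and cannot be gripped there, so slide it forward along the lane until about a third of it stands out over the warmer's front edge, take it by that overhanging end, and lay it, without ever dropping it, flat and coated side up across the two rods of the staining tray, square to them and centred between them. Leave the two shorter plates lying where they are, and do not shove the carton or the stain bottle.

Things in the scene. Friction and masses are not known exactly. Their poses are not given: they have to be found in the camera images.
- warmer: Plate warmer, fixed: low white box with a dark flat deck, 190 mm along its x by 186 mm along its y. Origin on the worktop under the deck's centre, deck top 65 mm above it, z up. Its -x points out of the front, which faces the robot's side of the bench.
- deck_front (a point): Middle of the deck's front edge, at deck-top height, 95 mm to the warmer's -x; axes as the warmer's. The front face below it is flush: in front of the edge there is free air down to the worktop, or to a 16 mm thick folder lying there.
- lane_mid (a point): Deck centre, at deck-top height; axes as the warmer's. Four ribs, 6 mm wide, 4 mm high, run along x over the whole deck at y = -90, -30, 30, 90 mm, leaving three lanes 54 mm wide with centres at y = -60, 0, 60 mm. The lanes are open at the front and the back; the deck behind a plate is bare up to the back edge at x = 95 mm.
- long_plate: The plate to move, loose: glass with a pale dried coating and a frosted band at its front end, 120 (its x) x 50 (its y) x 4 mm, 40 to 90 g, slides easily. Origin at the centre of its underside, z up. It lies in one of the three lanes (which one varies), level with the ribs' tops, its -x end to the front and 20 to 45 mm behind the front edge at the start.
- long_plate_front (a point): Middle of the long plate's front (-x) end, at half its thickness.
- short_plate_a: One of two shorter plates, otherwise alike: 80 x 50 x 4 mm, lying in another lane; leave it alone. Origin at the centre of its underside.
- short_plate_b: The other shorter plate, 80 x 50 x 4 mm, in the remaining lane; leave it alone. Origin at the centre of its underside.
- staining_tray: Staining tray, fixed: open stainless tray, 142 (its x) x 216 mm (its y) over its rim, walls 25 mm high; origin on the worktop under its centre, z up. Two straight steel rods stand over it along its y. They are carried at their ends by upright brackets at y = -90 and +90 mm, 76 mm wide along x, up to 59 mm high.
- rods_mid (a point): Point midway between the two rods and the two brackets, at the height of the rods' tops (60 mm above the tray's origin), where the centre of the plate's underside belongs; axes as the tray's. The rods are 8 mm thick, at x = -26 and +26 mm; under and beside them is free space down to the tray's floor. The plate's length goes along x, either way round.
- slides_carton: Small carton, 32 x 81 x 58 mm high, standing at the back between the warmer and the tray; bystander. Origin under its centre.
- stain_bottle: Brown bottle with a black cap, 58 mm wide and 123 mm high, behind and to the right of the tray; bystander. Origin under its centre.

How it is judged:
On the way:
1. the long plate, still lying flat on the deck, overhangs the warmer's front edge by at least 25 mm (x of long_plate_front in the frame of deck_front below -0.025 m and z of long_plate in the frame of deck_front between -0.004 and 0.004 m and angle between long_plate's own z axis and vertical below 0.07 rad), for 0.2 s.
At the end, for the whole second after the job is handed in: The long plate rests on both rods of the staining tray, coated side up, flat (tilt under 4 degrees, underside within 4 mm of the rod tops), square across the rods within 14 degrees, its centre within 18 mm of the line midway between the rods and within 60 mm of the middle along them (x of long_plate in the frame of rods_mid between -0.018 and 0.018 m and y of long_plate in the frame of rods_mid between -0.06 and 0.06 m and z of long_plate in the frame of rods_mid between -0.004 and 0.004 m and angle between long_plate's own z axis and vertical below 0.07 rad and angle between the x axis of long_plate and the x axis of staining_tray, either way round below 0.25 rad and linear speed of long_plate below 0.02 m/s); the robot touches nothing.
It fails at once if the long plate falls to the worktop or into the tray (height (world z) of long_plate below 0.03 m).
It fails at once if the long plate is dropped: it moves at over 0.5 m/s with no finger on it (linear speed of long_plate above 0.5 m/s and contact force between long_plate and the fingers below 0.02 N).
It fails at once if a shorter plate is moved by more than 15 mm (distance of any of short_plate_a, short_plate_b from where it was at the start of the episode above 0.015 m).
It fails at once if the carton or the stain bottle is shoved by more than 30 mm (distance of any of slides_carton, stain_bottle from where it was at the start of the episode above 0.03 m).
It also fails if it takes over 48 s, if anything falls off the work surface, if the arm or the gripper's body presses on something with over 40 N, if the wrist force passes 120 N, or if a joint passes its speed limit or range.

## Robot

A 6-joint arm with a two-finger parallel gripper is mounted at the origin on a cart in front of the work surface, level with it; the furniture and walls round the work are solid. World frame = base frame: x ahead of the robot, y to its left, z up, the work surface at z = 0. Lengths are in m, angles in rad, forces in N, time in s.
With the tool pointing down it reaches from about 0.325 to 0.75 m from the base axis. Payload 7.6 kg.
Tool frame: the origin (TCP) lies midway between the tips of the shut fingers; the grasp point (between the pads) lies 19 mm behind it (env.grip_point_offset is the distance from the TCP to the grasp point, in m); z points along the fingers, y is the line along which they close (so a half turn about z gives the same grasp; the last joint's range is limited). The gripper opens to 85 mm and grips with 20 to 120 N. Pads are 22 mm wide; open, the fingers measure 114 mm over their backs; the gripper's body (76 mm by 85 mm) begins 54 mm behind the grasp point. The pads swing forward as they close: fully open they stand 13 mm farther back than shut.
Start: joints at [1.274, 0.052, 1.401, -0, 1.689, -0.07], TCP at [0.118, 0.512, 0.231] pointing down, gripper open.
Joint ranges: [-2.9, 2.9], [-0.91, 2.17], [0.12, 2.37], [-1.06, 4.2], [0.26, 2.73], [-2.93, 2.93]. Speed limits (rad/s): [2.57, 2.57, 3.01, 3.14, 3.14, 3.14].

## Interface

Orientations are given as a rotation vector (axis times angle).
In Python, from plant import env gives the robot as it stands. The module is installed in compiled form; this text tells all that it offers.
- The arm moves only by the tool arm_command, never from a script. Its argument "series" is a list of rows, each an object of numbers: "ax", "ay", "az": the turn, a rotation vector about the tool's x, y, z in units of 6 degrees (1.0 is 6 degrees); "dx", "dy", "dz": the shift along the tool's x, y, z in units of 25 mm (1.0 is 25 mm); "claw": the finger opening in mm, from 0 to 85.4. In form: [{"ax": .., "ay": .., "az": .., "dx": .., "dy": .., "dz": .., "claw": ..}, ...]. A call has 1 to 12 rows; each row is the pose to reach, as a shift and turn from the pose commanded when the call began, along the tool's axes at that moment; what a row does not reach only later rows make up. A row lasts 1/8 s, in which the tool goes at most 62.5 mm and 10.7 degrees, less where a joint would pass 70% of its speed; a pose out of reach is approached as far as the arm can. A call with a gripper value outside its range is refused whole. The fingers move at their own pace and stop on an object; "squeeze" is the grip in N (left out, the last holds). Time passes only in rows, so rows that repeat a pose let the fingers close. It gives the time, the measured TCP pose, the force, the opening and the grip force at its end, in the units of the state.
- env.get_obs(): the state, without advancing time (a new reading comes with each control period).
- env.camera(name): name is "scene" or "top" or "wrist"; returns a dict with "color" (384x512x3 uint8, red, green, blue), "fx", "fy", "cx", "cy" (pixels), "R" (3x3) and "t" (3): a world point X has camera coordinates R X + t. Camera axes: x right, y down, z forward; pixel columns grow to the right and rows downward; lengths in m; the calibration is good to about 2 mm. A picture is of the moment at which its call begins. There is no depth.
- env.hand_in(): hands the job in; it is judged then, once.
The state is a dict: "clock": time; "joint_positions": joint angles; "joint_velocities": joint speeds; "effort": joint torques, N m; "tool_pos": TCP position; "eef_rot": TCP orientation; "wrist_force": force on the tool from outside, world axes, zero at the start; "torque": the same for the moment, N m; "finger_gap": finger opening in m; "finger_force": force on a finger pad.
Only numpy, scipy, OpenCV 4.12 (cv2) and the standard library are available. Lean on these libraries where they do the work, as an engineer would, in place of code of your own. Each camera call takes 0.05 s, during which the arm holds its last target. There are 200 camera calls.

## Working session

There is one attempt and no reset: what is moved stays moved. The work goes in short steps, Python scripts to look and compute and a tool call to move; the robot and the scene stay as the last step left them, time stands still between calls to the robot, and variables do not carry over. Pictures are saved under pics/ and viewed, at most 12 in all, crops included, and the job is handed in when it is done.

Besides the shell and the picture viewer there is one more tool, called after ">>>" as a command line: name --argument value ..., lists and objects as JSON in quotes. arm_command: Moves the arm, as the interface text tells. Its arguments: {"type":"object","properties":{"series":{"type":"array","items":{"type":"object","properties":{"ax":{"type":"number"},"ay":{"type":"number"},"az":{"type":"number"},"dx":{"type":"number"},"dy":{"type":"number"},"dz":{"type":"number"},"claw":{"type":"number"}}}},"squeeze":{"type":"number"}},"required":["series"]}

```bash
mkdir -p pics
cat > h.py <<'E'
import numpy as np, cv2
from plant import env
from scipy.spatial.transform import Rotation as Ro
def cam(n):
    c=env.camera(n); c['R']=np.array(c['R']);c['t']=np.array(c['t']);return c
def save(c,f): cv2.imwrite('pics/'+f,c['color'][:,:,::-1])
def ray(c,u,v):
    d=c['R'].T@np.array([(u-c['cx'])/c['fx'],(v-c['cy'])/c['fy'],1]); return -c['R'].T@c['t'],d
def onz(c,u,v,z):
    o,d=ray(c,u,v); return o+d*(z-o[2])/d[2]
def tri(c1,p1,c2,p2):
    A=[];b=[]
    for c,p in((c1,p1),(c2,p2)):
        o,d=ray(c,*p);d=d/np.linalg.norm(d);P=np.eye(3)-np.outer(d,d);A.append(P);b.append(P@o)
    return np.linalg.lstsq(np.vstack(A),np.hstack(b),rcond=None)[0]
def proj(c,X):
    p=c['R']@np.array(X)+c['t'];return c['fx']*p[0]/p[2]+c['cx'],c['fy']*p[1]/p[2]+c['cy']
E
python3 - <<'E'
from h import *
import pickle
np.set_printoptions(precision=4,suppress=True)
o=env.get_obs();print({k:np.round(o[k],3) for k in('clock','tool_pos','eef_rot','finger_gap')},env.grip_point_offset)
d={}
for n in('scene','top','wrist'):
    c=d[n]=cam(n);save(c,n+'0.png');print(n,c['fx'],c['cx'],c['cy'],-c['R'].T@c['t'],c['R'][2])
pickle.dump(d,open('c0.pkl','wb'))
big=[cv2.imread(f'pics/{n}0.png') for n in('scene','top')]
E
```

```text
{'clock': np.float64(0.0), 'tool_pos': array([0.118, 0.511, 0.23 ]), 'eef_rot': array([-0.355, -3.121,  0.002]), 'finger_gap': np.float64(0.085)} 0.0187
scene 403.14007077840034 258.75390462849145 189.66152271135724 [0.4965 0.4994 1.0193] [ 0.0308 -0.5236 -0.8514]
top 354.15625059768314 250.5916722284616 190.90890631783054 [ 0.3701 -0.0581  1.0117] [ 0.1568  0.0021 -0.9876]
wrist 269.96694775796476 261.10080429463125 190.94313294623436 [0.0522 0.5271 0.3735] [ 0.2588 -0.0603 -0.9641]
```

View pics/top0.png

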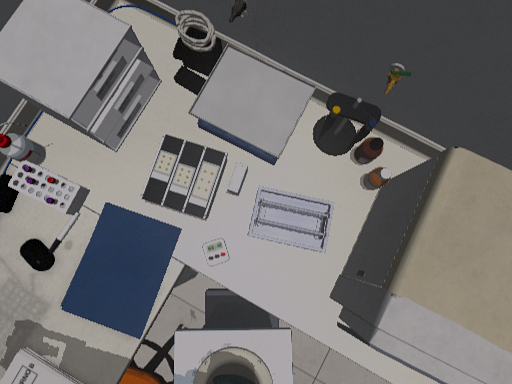

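View pics/scene0.png

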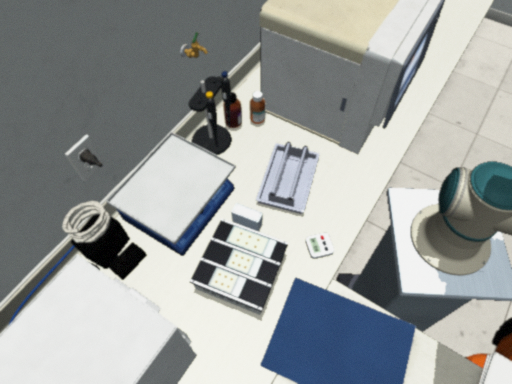

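The top view shows the warmer with its three plates near (185,176) and the tray near (291,218). The carton is at (237,178), and the two bottles are near (370,150) and (377,178). The scene view shows the same things: warmer (240,265), tray (290,178). I'll enlarge both.

Run:
```python
from h import *
a=cv2.imread('pics/top0.png')[125:255,130:345];b=cv2.imread('pics/scene0.png')[135:325,180:330]
a=cv2.resize(a,None,fx=3.7,fy=3.7,interpolation=cv2.INTER_CUBIC);b=cv2.resize(b,None,fx=3.1,fy=3.1,interpolation=cv2.INTER_CUBIC)
cv2.imwrite('pics/topz.png',a);cv2.imwrite('pics/scz.png',b)
```

```text
(no output)
```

View pics/topz.png

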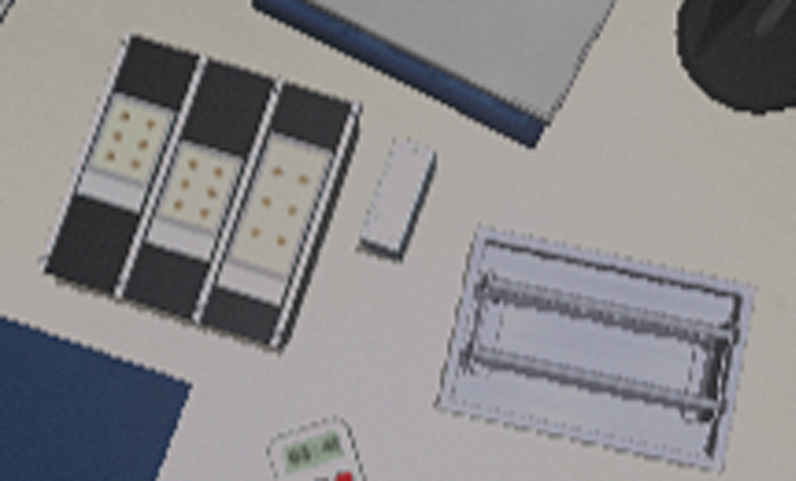

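View pics/scz.png

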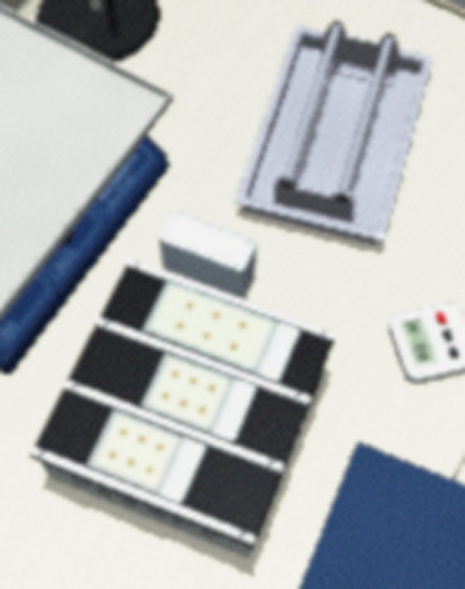

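Plate spots and length give it away: the long plate lies in the right-hand lane (warmer y = -60). Its front edge runs from about (222,285) to (280,303) in the top crop. The tray's rim corners in that crop are (478,227), (752,285), (718,470) and (437,407).

```bash
cat > m.py <<'E'
from h import *
import pickle
np.set_printoptions(precision=4,suppress=True)
d=pickle.load(open('c0.pkl','rb'));T,S=d['top'],d['scene']
t=lambda x,y:(130+x/3.7-.4,125+y/3.7-.4)
s=lambda x,y:(180+x/3.1-.4,135+y/3.1-.4)
pts={'deckBL':((130,38),(37,455)),'deckBR':((358,103),(130,268)),'deckFL':((45,270),(252,540)),'deckFR':((283,350),(332,338)),
'plBL':((275,133),(145,330)),'plBR':((335,150),(165,283)),'plFL':((218,287),(278,383)),'plFR':((279,304),(301,325)),
'trBL':((478,227),(240,208)),'trBR':((752,285),(300,27)),'trFR':((718,470),(431,64)),'trFL':((437,407),(381,245)),
'rodBL':((485,288),(288,185)),'rodBR':((728,330),(335,25)),'rodFL':((478,357),(345,200)),'rodFR':((715,405),(390,40))}
X={}
for k,(a,b) in pts.items():
    z={'d':.065,'p':.069,'t':.025,'r':.06}[k[0]]
    X[k]=(onz(T,*t(*a),z)+onz(S,*s(*b),z))/2
    print(k,tri(T,t(*a),S,s(*b)),onz(T,*t(*a),z)[:2],onz(S,*s(*b),z)[:2])
for p in('deck','pl','tr','rod'):
    BL,BR,FL,FR=[X[p+q] for q in('BL','BR','FL','FR')]
    c=(BL+BR+FL+FR)/4; ax=(BL+BR-FL-FR)/2; ay=(BL+FL-BR-FR)/2
    print(p,c,'len',np.linalg.norm(ax),np.linalg.norm(ay),'yaw',np.degrees(np.arctan2(ax[1],ax[0])),np.degrees(np.arctan2(-ay[0],ay[1])))
E
python3 m.py
```

```text
deckBL [0.6822 0.1818 0.0591] [0.682 0.18 ] [0.6795 0.1842]
deckBR [0.6282 0.0102 0.0561] [0.6288 0.009 ] [0.624  0.0158]
deckFL [0.5073 0.2396 0.0608] [0.507  0.2382] [0.507  0.2408]
deckFR [0.4481 0.0654 0.0521] [0.4458 0.064 ] [0.45   0.0709]
plBL [0.6066 0.0712 0.0624] [0.6059 0.0701] [0.6049 0.0744]
plBR [0.5936 0.0265 0.0617] [0.5923 0.0258] [0.5924 0.0303]
plFL [0.4928 0.112  0.0624] [0.4919 0.1109] [0.4929 0.1147]
plFR [0.4771 0.0657 0.0766] [0.4788 0.0665] [0.4761 0.0625]
trBL [ 0.5389 -0.0788  0.0146] [ 0.5406 -0.0795] [ 0.5351 -0.0717]
trBR [ 0.4901 -0.2855  0.0253] [ 0.4927 -0.2862] [ 0.4875 -0.2847]
trFR [ 0.3548 -0.2568  0.0107] [ 0.3549 -0.2539] [ 0.3569 -0.2461]
trFL [ 0.405  -0.0461  0.0149] [ 0.4046 -0.0462] [ 0.4059 -0.0406]
rodBL [ 0.4914 -0.0834  0.0502] [ 0.4892 -0.083 ] [ 0.4923 -0.0778]
rodBR [ 0.4547 -0.2579  0.0649] [ 0.4557 -0.259 ] [ 0.454  -0.2615]
rodFL [ 0.4401 -0.0772  0.0396] [ 0.4389 -0.0769] [ 0.4411 -0.0652]
rodFR [ 0.4012 -0.247   0.0593] [ 0.4017 -0.247 ] [ 0.4007 -0.2463]
deck [0.5655 0.1254 0.065 ] len 0.1848950728892217 0.18003062111602383 yaw -17.69693335396032 -18.358807196511084
pl [0.5419 0.0694 0.069 ] len 0.12026490610489762 0.048327464575905615 yaw -18.658250807695676 -16.855625149880773
tr [ 0.4473 -0.1636  0.025 ] len 0.13762470252118336 0.21382408009167375 yaw -14.228569194510813 -13.121470981236266
rod [ 0.4467 -0.1646  0.06  ] len 0.05344932031484816 0.1816592100303085 yaw -12.409356647510798 -11.872932454411895
```

Run:
```python
from h import *
import pickle
d=pickle.load(open('c0.pkl','rb'));T,S=d['top'],d['scene']
print('boxFR',tri(T,(276,156),S,(234,167)),'boxFL',tri(T,(198,121),S,(178,246)),'boxBR',tri(T,(314,97),S,(172,136)))
print('lamp',tri(T,(337,110),S,(210,96)),'carton',onz(T,237,178,.058))
```

```text
boxFR [ 0.60150228 -0.1233059   0.11860204] boxFL [0.7279407  0.08928823 0.05290872] boxBR [ 0.78553038 -0.23684317  0.09113918]
lamp [ 0.67002242 -0.25330165  0.25164911] carton [ 0.55802175 -0.01941408  0.058     ]
```

>>> arm_command --series '[{"dx": -16, "dy": -9, "claw": 0, "az": 0.8}, {"dx": -16, "dy": -9, "claw": 0, "az": 0.8}, {"dx": -16, "dy": -9, "claw": 0, "az": 0.8}, {"dx": -16, "dy": -9, "claw": 0, "az": 0.8}, {"dx": -16, "dy": -9, "claw": 0, "az": 0.8}, {"dx": -16, "dy": -9, "claw": 0, "az": 0.8}, {"dx": -16, "dy": -9, "claw": 0, "az": 0.8}, {"dx": -16, "dy": -9, "claw": 0, "az": 0.8}, {"dx": -16, "dy": -9, "claw": 0, "az": 0.8}, {"dx": -16, "dy": -9, "claw": 0, "az": 0.8}, {"dx": -16, "dy": -9, "claw": 0, "az": 0.8}, {"dx": -16, "dy": -9, "claw": 0, "az": 0.8}]'

```text
$.series[0]: bad value
```

>>> arm_command --series '[{"dx": -2.0, "dy": -1.1, "dz": 0.0, "ax": 0.0, "ay": 0.0, "az": 0.8, "claw": 0.0}, {"dx": -4.0, "dy": -2.2, "dz": 0.0, "ax": 0.0, "ay": 0.0, "az": 0.8, "claw": 0.0}, {"dx": -6.0, "dy": -3.3, "dz": 0.0, "ax": 0.0, "ay": 0.0, "az": 0.8, "claw": 0.0}, {"dx": -8.0, "dy": -4.4, "dz": 0.0, "ax": 0.0, "ay": 0.0, "az": 0.8, "claw": 0.0}, {"dx": -10.0, "dy": -5.5, "dz": 0.0, "ax": 0.0, "ay": 0.0, "az": 0.8, "claw": 0.0}, {"dx": -12.0, "dy": -6.6, "dz": 0.0, "ax": 0.0, "ay": 0.0, "az": 0.8, "claw": 0.0}, {"dx": -14.0, "dy": -7.7, "dz": 0.0, "ax": 0.0, "ay": 0.0, "az": 0.8, "claw": 0.0}, {"dx": -16.0, "dy": -8.8, "dz": 0.0, "ax": 0.0, "ay": 0.0, "az": 0.8, "claw": 0.0}, {"dx": -16.0, "dy": -8.8, "dz": 0.0, "ax": 0.0, "ay": 0.0, "az": 0.8, "claw": 0.0}]'

```text
clock: 1.27
tool_pos: [0.4601, 0.2046, 0.2305]
eef_rot: [-0.494, -3.102, 0.002]
wrist_force: [0.1, 0.2, 0.5]
finger_gap: 0.0002
finger_force: 0.0
```

Run:
```python
from h import *
import pickle
c=cam('wrist');save(c,'w1.png');pickle.dump(c,open('w1.pkl','wb'));o=env.get_obs();print(o['tool_pos'],o['clock'])
```

```text
[0.45894594 0.2060561  0.2306346 ] 1.325
```

View pics/w1.png

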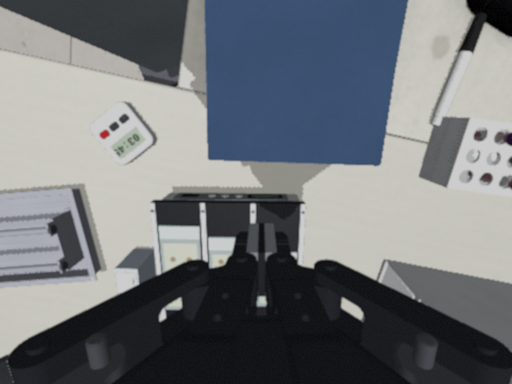

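The wrist view has the robot side at the top. The deck's front edge runs along row ~202, columns 155–302. The long plate's frosted end starts at row ~226, columns 158–200. The tray's left part shows on the left, with rod ends at (55,227) and (65,265).

Run:
```python
from h import *
import pickle
np.set_printoptions(precision=4,suppress=True)
c=pickle.load(open('w1.pkl','rb'));g=cv2.cvtColor(c['color'],cv2.COLOR_RGB2GRAY).astype(int)
for u in(165,180,195): print('col',u,list(g[195:250,u]))
for v in(212,235): print('row',v,list(g[v,145:215]))
for n,(u,v,z) in dict(FL=(304,202,.065),FR=(153,202,.065),pFL=(200,226,.069),pFR=(159,226,.069)).items(): print(n,onz(c,u,v,z))
```

```text
col 165 [np.int64(189), np.int64(159), np.int64(120), np.int64(96), np.int64(76), np.int64(45), np.int64(22), np.int64(36), np.int64(44), np.int64(47), np.int64(46), np.int64(43), np.int64(41), np.int64(44), np.int64(44), np.int64(46), np.int64(44), np.int64(44), np.int64(44), np.int64(44), np.int64(44), np.int64(44), np.int64(46), np.int64(44), np.int64(45), np.int64(43), np.int64(45), np.int64(42), np.int64(45), np.int64(64), np.int64(123), np.int64(175), np.int64(198), np.int64(204), np.int64(204), np.int64(203), np.int64(203), np.int64(203), np.int64(203), np.int64(204), np.int64(204), np.int64(203), np.int64(202), np.int64(194), np.int64(184), np.int64(175), np.int64(173), np.int64(173), np.int64(187), np.int64(198), np.int64(200), np.int64(200), np.int64(200), np.int64(200), np.int64(200)]
col 180 [np.int64(49), np.int64(49), np.int64(51), np.int64(62), np.int64(57), np.int64(39), np.int64(21), np.int64(34), np.int64(43), np.int64(47), np.int64(46), np.int64(46), np.int64(46), np.int64(47), np.int64(43), np.int64(47), np.int64(46), np.int64(46), np.int64(46), np.int64(45), np.i
[... 2775 characters left out ...]
), np.int64(203), np.int64(203), np.int64(203), np.int64(203), np.int64(203), np.int64(203), np.int64(203), np.int64(204), np.int64(203), np.int64(203), np.int64(204), np.int64(203), np.int64(203), np.int64(204), np.int64(203), np.int64(203), np.int64(203), np.int64(203), np.int64(204), np.int64(203), np.int64(204), np.int64(203), np.int64(204), np.int64(198), np.int64(167), np.int64(115), np.int64(160), np.int64(200), np.int64(205), np.int64(205), np.int64(199), np.int64(168), np.int64(96), np.int64(48), np.int64(49), np.int64(51), np.int64(49), np.int64(48), np.int64(50), np.int64(51)]
FL [0.5056 0.2443 0.065 ]
FR [0.4496 0.0722 0.065 ]
pFL [0.4945 0.1159 0.069 ]
pFR [0.4792 0.0686 0.069 ]
```

>>> arm_command --series '[{"dx": -2.0, "dy": -1.0, "dz": 0.0, "ax": 0.0, "ay": 0.0, "az": 0.0, "claw": 0.0}, {"dx": -4.0, "dy": -2.0, "dz": 0.0, "ax": 0.0, "ay": 0.0, "az": 0.0, "claw": 0.0}, {"dx": -6.0, "dy": -3.0, "dz": 0.0, "ax": 0.0, "ay": 0.0, "az": 0.0, "claw": 0.0}, {"dx": -8.1, "dy": -4.0, "dz": 0.0, "ax": 0.0, "ay": 0.0, "az": 0.0, "claw": 0.0}, {"dx": -8.1, "dy": -4.0, "dz": 2.0, "ax": 0.0, "ay": 0.0, "az": 0.0, "claw": 0.0}, {"dx": -8.1, "dy": -4.0, "dz": 4.0, "ax": 0.0, "ay": 0.0, "az": 0.0, "claw": 0.0}, {"dx": -8.1, "dy": -4.0, "dz": 5.6, "ax": 0.0, "ay": 0.0, "az": 0.0, "claw": 0.0}, {"dx": -8.1, "dy": -4.0, "dz": 5.6, "ax": 0.0, "ay": 0.0, "az": 0.0, "claw": 0.0}, {"dx": -8.1, "dy": -4.0, "dz": 5.6, "ax": 0.0, "ay": 0.0, "az": 0.0, "claw": 0.0}]'

```text
clock: 2.45
tool_pos: [0.6214, 0.0511, 0.0937]
eef_rot: [0.484, 3.101, 0.001]
wrist_force: [0.3, 0.1, 0.7]
finger_gap: -0.0002
finger_force: 0.0
```

Run:
```python
from h import *
import pickle
for n in('wrist','top','scene'):
    c=cam(n);save(c,n+'2.png');pickle.dump(c,open(n+'2.pkl','wb'))
o=env.get_obs();print(o['tool_pos'],o['clock'],o['wrist_force'])
w=cv2.imread('pics/wrist2.png')[150:,100:420]
s=cv2.resize(cv2.imread('pics/scene2.png')[180:330,180:330],None,fx=3,fy=3,interpolation=cv2.INTER_CUBIC)
w=cv2.resize(w,None,fx=1.08,fy=1.08);p=np.zeros((450,w.shape[1],3),np.uint8);p[:w.shape[0]]=w
cv2.imwrite('pics/c2.png',np.hstack([p,s]))
```

```text
[0.62176118 0.05054613 0.09407834] 2.6 [-1.05103036 -0.09815786  0.40772273]
```

View pics/c2.png

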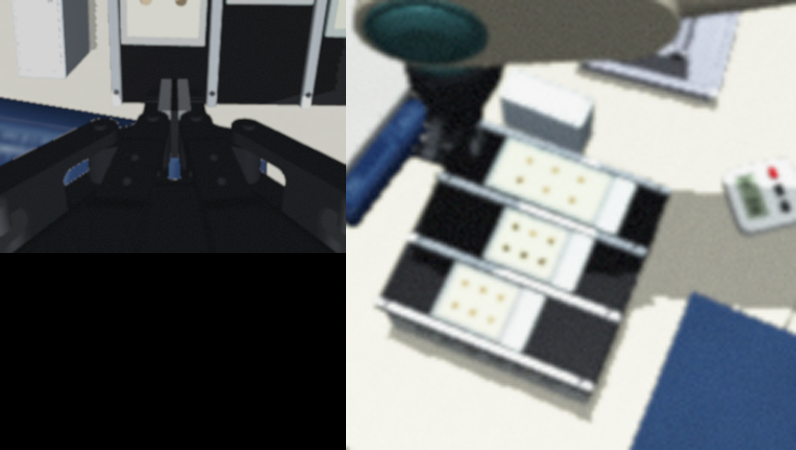

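Left, the wrist crop: shut fingertips at (175,80), plate back edge at row ~45, deck back edge at row ~105, ribs at columns ~116 and ~212. The fingers sit behind the plate, about 5 mm left of the lane's centre. I'll work out the offset.

Run:
```python
from h import *
import pickle
np.set_printoptions(precision=4,suppress=True)
c=pickle.load(open('wrist2.pkl','rb'));tcp=np.array([.6218,.0505])
xa=np.array([.951,-.309]);ya=np.array([.309,.951])
f=lambda x,y:(100+x/1.08,150+y/1.08)
for n,(x,y,z) in dict(plBL=(205,45,.069),plBR=(121,43,.069),dBR=(113,104,.065),ribR=(116,80,.069),ribL=(212,80,.069)).items():
    p=onz(c,*f(x,y),z)[:2]; print(n,p,'rel tcp x,y',(p-tcp)@xa,(p-tcp)@ya)
print(proj(c,[.6218,.0505,.094]))
```

```text
plBL [0.6073 0.0756] rel tcp x,y -0.0215718989194874 0.019405160099418117
plBR [0.5909 0.0283] rel tcp x,y -0.02255846802291078 -0.030648662791410607
dBR [0.6285 0.008 ] rel tcp x,y 0.019508694768609967 -0.038336944813005314
ribR [0.6121 0.0171] rel tcp x,y 0.0011352768846205404 -0.034757788068667826
ribL [0.6302 0.0735] rel tcp x,y 0.0008523736222597071 0.024491721017723875
(np.float64(259.40747377800324), np.float64(239.27654268907483))
```

>>> arm_command --series '[{"dx": 0.0, "dy": -0.2, "dz": 0.3, "ax": 0.0, "ay": 0.0, "az": 0.0, "claw": 0.0}, {"dx": 0.0, "dy": -0.2, "dz": 0.7, "ax": 0.0, "ay": 0.0, "az": 0.0, "claw": 0.0}, {"dx": 0.0, "dy": -0.2, "dz": 1.04, "ax": 0.0, "ay": 0.0, "az": 0.0, "claw": 0.0}, {"dx": 0.0, "dy": -0.2, "dz": 1.04, "ax": 0.0, "ay": 0.0, "az": 0.0, "claw": 0.0}, {"dx": 0.0, "dy": -0.2, "dz": 1.04, "ax": 0.0, "ay": 0.0, "az": 0.0, "claw": 0.0}, {"dx": 0.0, "dy": -0.2, "dz": 1.04, "ax": 0.0, "ay": 0.0, "az": 0.0, "claw": 0.0}]'

```text
clock: 3.35
tool_pos: [0.619, 0.0454, 0.0651]
eef_rot: [-0.486, -3.104, 0.0]
wrist_force: [-0.1, -0.7, 1.2]
finger_gap: -0.0003
finger_force: 0.8
```

>>> arm_command --series '[{"dx": 0.0, "dy": 0.0, "dz": -0.06, "ax": 0.0, "ay": 0.0, "az": 0.0, "claw": 0.0}, {"dx": 0.25, "dy": 0.0, "dz": -0.06, "ax": 0.0, "ay": 0.0, "az": 0.0, "claw": 0.0}, {"dx": 0.5, "dy": 0.0, "dz": -0.06, "ax": 0.0, "ay": 0.0, "az": 0.0, "claw": 0.0}, {"dx": 0.75, "dy": 0.0, "dz": -0.06, "ax": 0.0, "ay": 0.0, "az": 0.0, "claw": 0.0}, {"dx": 1.0, "dy": 0.0, "dz": -0.06, "ax": 0.0, "ay": 0.0, "az": 0.0, "claw": 0.0}, {"dx": 1.3, "dy": 0.0, "dz": -0.06, "ax": 0.0, "ay": 0.0, "az": 0.0, "claw": 0.0}, {"dx": 1.6, "dy": 0.0, "dz": -0.06, "ax": 0.0, "ay": 0.0, "az": 0.0, "claw": 0.0}, {"dx": 1.9, "dy": 0.0, "dz": -0.06, "ax": 0.0, "ay": 0.0, "az": 0.0, "claw": 0.0}, {"dx": 2.2, "dy": 0.0, "dz": -0.06, "ax": 0.0, "ay": 0.0, "az": 0.0, "claw": 0.0}, {"dx": 2.4, "dy": 0.0, "dz": -0.06, "ax": 0.0, "ay": 0.0, "az": 0.0, "claw": 0.0}, {"dx": 2.4, "dy": 0.0, "dz": -0.06, "ax": 0.0, "ay": 0.0, "az": 0.0, "claw": 0.0}]'

```text
clock: 4.72
tool_pos: [0.5616, 0.0639, 0.0668]
eef_rot: [-0.486, -3.104, -0.0]
wrist_force: [0.1, 0.1, -0.0]
finger_gap: -0.0001
finger_force: 0.0
```

Run:
```python
from h import *
import pickle
for n in('wrist','top','scene'):
    c=cam(n);save(c,n+'3.png');pickle.dump(c,open(n+'3.pkl','wb'))
o=env.get_obs();print(o['tool_pos'],o['clock'],o['wrist_force'])
w=cv2.imread('pics/wrist3.png')[60:320,90:400]
s=cv2.resize(cv2.imread('pics/scene3.png')[180:330,180:330],None,fx=3,fy=3,interpolation=cv2.INTER_CUBIC)
p=np.zeros((450,w.shape[1],3),np.uint8);p[:w.shape[0]]=w
cv2.imwrite('pics/c3.png',np.hstack([p,s]))
```

```text
[0.56199404 0.06372322 0.06677169] 4.875 [ 0.42861198  0.59471976 -0.48304083]
```

View pics/c3.png

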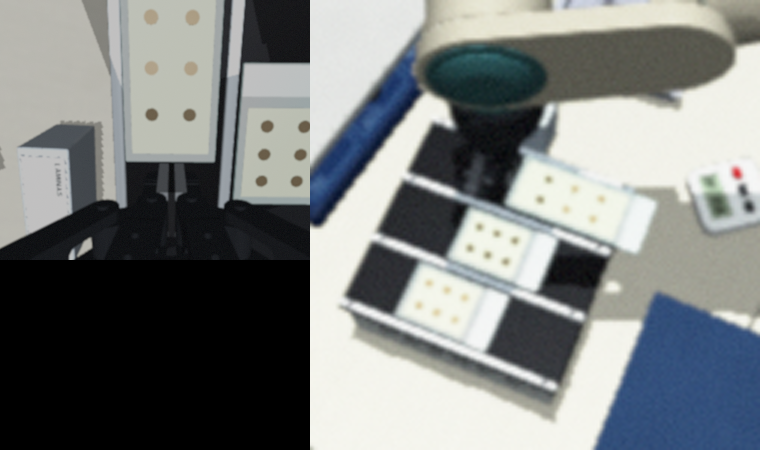

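The right panel (scene) shows the plate's frosted end now standing over the front edge, with front corners at about (655,200) and (635,250). In the wrist panel its back edge is at row ~161, just ahead of the fingertips.

Run:
```python
from h import *
import pickle
np.set_printoptions(precision=4,suppress=True)
w=pickle.load(open('wrist3.pkl','rb'));s=pickle.load(open('scene3.pkl','rb'))
xa=np.array([.951,-.309]);ya=np.array([.309,.951]);E=np.array([.477,.156]);t=np.array([.562,.0637])
for n,c,u,v in(('backR',w,216,221),('backL',w,305,221),('frR',s,294.6,246.3),('frL',s,288,263)):
    p=onz(c,u,v,.069)[:2];print(n,p,'rel edge',(p-E)@xa,(p-E)@ya,'rel tcp',(p-t)@xa,(p-t)@ya)
```

```text
backR [0.5432 0.0439] rel edge 0.09758933724405056 -0.08610953741273493 rel tcp -0.011766362755949505 -0.024597237412734965
backL [0.5583 0.0912] rel edge 0.09737267907112991 -0.036449973574641074 rel tcp -0.011983020928870162 0.02506232642535889
frR [0.4299 0.0789] rel edge -0.020948230486214702 -0.08787494074262843 rel tcp -0.13030393048621475 -0.026362640742628462
frL [0.4458 0.1248] rel edge -0.02003230762610272 -0.03927922089586243 rel tcp -0.12938800762610278 0.022233079104137538
```

>>> arm_command --series '[{"dx": 0.2, "dy": 0.0, "dz": 0.0, "ax": 0.0, "ay": 0.0, "az": 0.0, "claw": 0.0}, {"dx": 0.4, "dy": 0.0, "dz": 0.0, "ax": 0.0, "ay": 0.0, "az": 0.0, "claw": 0.0}, {"dx": 0.6, "dy": 0.0, "dz": 0.0, "ax": 0.0, "ay": 0.0, "az": 0.0, "claw": 0.0}, {"dx": 0.8, "dy": 0.0, "dz": 0.0, "ax": 0.0, "ay": 0.0, "az": 0.0, "claw": 0.0}, {"dx": 0.8, "dy": 0.0, "dz": 0.0, "ax": 0.0, "ay": 0.0, "az": 0.0, "claw": 0.0}, {"dx": 0.6, "dy": 0.0, "dz": 0.0, "ax": 0.0, "ay": 0.0, "az": 0.0, "claw": 0.0}, {"dx": 0.5, "dy": 0.0, "dz": -1.0, "ax": 0.0, "ay": 0.0, "az": 0.0, "claw": 0.0}, {"dx": 0.6, "dy": 0.0, "dz": -3.0, "ax": 0.0, "ay": 0.0, "az": 0.0, "claw": 0.0}, {"dx": 2.6, "dy": 0.0, "dz": -4.0, "ax": 0.0, "ay": 0.0, "az": 0.0, "claw": 40.0}, {"dx": 4.6, "dy": 0.0, "dz": -4.0, "ax": 0.0, "ay": 0.0, "az": 0.0, "claw": 85.0}, {"dx": 5.4, "dy": 0.0, "dz": -4.0, "ax": 0.0, "ay": 0.0, "az": 0.0, "claw": 85.0}, {"dx": 5.4, "dy": 0.0, "dz": -4.0, "ax": 0.0, "ay": 0.0, "az": 0.0, "claw": 85.0}]'

```text
clock: 6.38
tool_pos: [0.4332, 0.1053, 0.1673]
eef_rot: [0.484, 3.103, 0.001]
wrist_force: [0.4, 0.3, -0.7]
finger_gap: 0.0724
finger_force: 0.0
```

Run:
```python
from h import *
import pickle
for n in('wrist','scene','top'):
    c=cam(n);save(c,n+'4.png');pickle.dump(c,open(n+'4.pkl','wb'))
o=env.get_obs();print(o['tool_pos'],o['clock'],o['wrist_force'],o['finger_gap'])
w=cv2.imread('pics/wrist4.png')[60:384,60:460]
s=cv2.resize(cv2.imread('pics/scene4.png')[180:330,200:330],None,fx=3,fy=3,interpolation=cv2.INTER_CUBIC)
p=np.zeros((450,w.shape[1],3),np.uint8);p[:w.shape[0]]=w
cv2.imwrite('pics/c4.png',np.hstack([p,s]))
```

```text
[0.43418553 0.10470796 0.16685054] 6.525 [ 0.40494713 -0.51434734  0.1424303 ] 0.08469073135166656
```

View pics/c4.png

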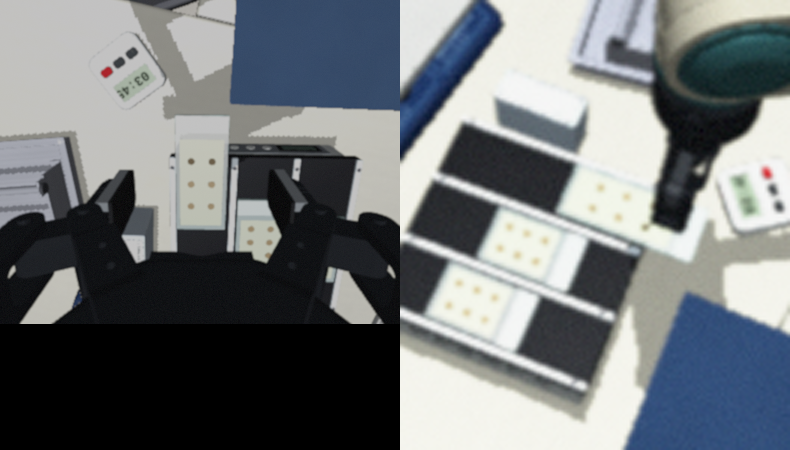

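The wrist panel shows the plate standing out over the front edge: front end at row ~116 (columns 176–229), back end at row ~230, deck edge at row ~156. The open fingers straddle it.

Run:
```python
from h import *
import pickle
np.set_printoptions(precision=4,suppress=True)
w=pickle.load(open('wrist4.pkl','rb'))
xa=np.array([.951,-.309]);ya=np.array([.309,.951]);t=np.array([.4342,.1047])
for n,u,v,z in(('fR',235.5,176,.069),('fL',289,176,.069),('bR',238,290,.069),('bL',286,290,.069),('edge',362,216,.067),('edgeR',230,213,.067)):
    p=onz(w,u,v,z)[:2];print(n,p,'rel tcp',(p-t)@xa,(p-t)@ya)
```

```text
fR [0.4118 0.0883] rel tcp -0.016261997233195827 -0.022548670029428307
fL [0.4266 0.1348] rel tcp -0.016511521123617118 0.026286616422067817
bR [0.5261 0.0513] rel tcp 0.10390475789771905 -0.022366914465376142
bL [0.5412 0.0985] rel tcp 0.10367904920043902 0.02714824761102231
edge [0.4861 0.1907] rel tcp 0.022783672699669497 0.0978479549705687
edgeR [0.4447 0.0711] rel tcp 0.020353510156495124 -0.028716069754491653
```

>>> arm_command --series '[{"dx": 0.0, "dy": 0.07, "dz": 1.5, "ax": 0.0, "ay": 0.0, "az": 0.0, "claw": 85.0}, {"dx": 0.0, "dy": 0.07, "dz": 3.0, "ax": 0.0, "ay": 0.0, "az": 0.0, "claw": 85.0}, {"dx": 0.0, "dy": 0.07, "dz": 4.2, "ax": 0.0, "ay": 0.0, "az": 0.0, "claw": 85.0}, {"dx": 0.0, "dy": 0.07, "dz": 5.0, "ax": 0.0, "ay": 0.0, "az": 0.0, "claw": 85.0}, {"dx": 0.0, "dy": 0.07, "dz": 5.0, "ax": 0.0, "ay": 0.0, "az": 0.0, "claw": 85.0}, {"dx": 0.0, "dy": 0.07, "dz": 5.0, "ax": 0.0, "ay": 0.0, "az": 0.0, "claw": 70.0}, {"dx": 0.0, "dy": 0.07, "dz": 5.0, "ax": 0.0, "ay": 0.0, "az": 0.0, "claw": 60.0}, {"dx": 0.0, "dy": 0.07, "dz": 5.0, "ax": 0.0, "ay": 0.0, "az": 0.0, "claw": 55.0}, {"dx": 0.0, "dy": 0.07, "dz": 5.0, "ax": 0.0, "ay": 0.0, "az": 0.0, "claw": 46.0}, {"dx": 0.0, "dy": 0.07, "dz": 5.0, "ax": 0.0, "ay": 0.0, "az": 0.0, "claw": 40.0}, {"dx": 0.0, "dy": 0.07, "dz": 5.0, "ax": 0.0, "ay": 0.0, "az": 0.0, "claw": 40.0}, {"dx": 0.0, "dy": 0.07, "dz": 5.0, "ax": 0.0, "ay": 0.0, "az": 0.0, "claw": 40.0}]' --squeeze 50

```text
clock: 8.02
tool_pos: [0.4343, 0.1068, 0.0422]
eef_rot: [0.486, 3.103, 0.001]
wrist_force: [-1.2, 0.0, 5.9]
finger_gap: 0.0488
finger_force: 50.9
```

>>> arm_command --series '[{"dx": 0.0, "dy": 0.0, "dz": -0.1, "ax": 0.0, "ay": 0.0, "az": 0.0, "claw": 40.0}, {"dx": 0.0, "dy": 0.0, "dz": -0.25, "ax": 0.0, "ay": 0.0, "az": 0.0, "claw": 40.0}, {"dx": 0.0, "dy": 0.0, "dz": -0.5, "ax": 0.0, "ay": 0.0, "az": 0.0, "claw": 40.0}, {"dx": 0.0, "dy": 0.0, "dz": -1.0, "ax": 0.0, "ay": 0.0, "az": 0.0, "claw": 40.0}, {"dx": 0.0, "dy": 0.0, "dz": -1.6, "ax": 0.0, "ay": 0.0, "az": 0.0, "claw": 40.0}, {"dx": 0.0, "dy": 0.0, "dz": -2.4, "ax": 0.0, "ay": 0.0, "az": 0.0, "claw": 40.0}, {"dx": 0.0, "dy": 0.0, "dz": -3.0, "ax": 0.0, "ay": 0.0, "az": 0.0, "claw": 40.0}, {"dx": 0.0, "dy": 0.0, "dz": -3.0, "ax": 0.0, "ay": 0.0, "az": 0.0, "claw": 40.0}]' --squeeze 70

```text
clock: 9.02
tool_pos: [0.4347, 0.1068, 0.1184]
eef_rot: [0.485, 3.101, 0.002]
wrist_force: [-0.3, -0.3, -0.9]
finger_gap: 0.048
finger_force: 71.9
```

Run:
```python
from h import *
import pickle
for n in('wrist','scene','top'):
    c=cam(n);save(c,n+'5.png');pickle.dump(c,open(n+'5.pkl','wb'))
o=env.get_obs();print(o['tool_pos'],o['clock'],o['wrist_force'],o['torque'],o['finger_gap'],o['finger_force'])
w=cv2.imread('pics/wrist5.png')[30:384,40:480]
s=cv2.resize(cv2.imread('pics/scene5.png')[150:300,200:320],None,fx=2.9,fy=2.9,interpolation=cv2.INTER_CUBIC)
p=np.zeros((435,w.shape[1],3),np.uint8);p[:w.shape[0]]=w
cv2.imwrite('pics/c5.png',np.hstack([p,s]))
```

```text
[0.43349995 0.10660384 0.11610625] 9.175 [-0.00042561  0.08207563 -0.34792873] [ 0.02414263  0.04155438 -0.01105265] 0.04788895293550636 71.86453700065613
```

View pics/c5.png

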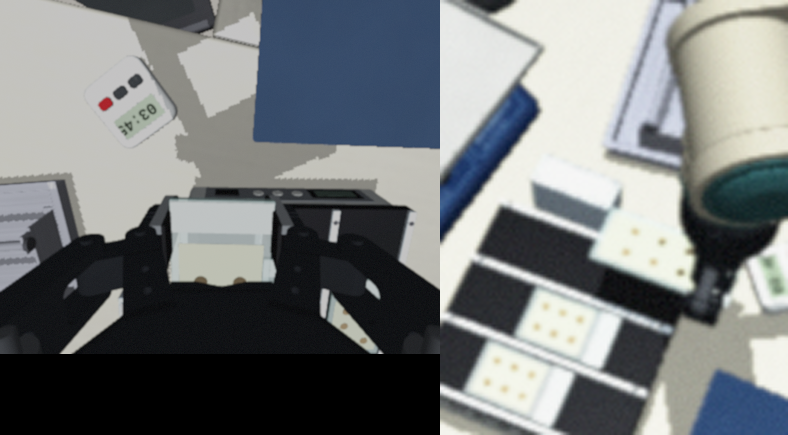

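The plate is held and looks level in both panels, with its frosted end flush between the pads at rows 200–240. Carrying it over the tray next.

>>> arm_command --series '[{"dx": -0.2, "dy": -0.8, "dz": -0.3, "ax": 0.0, "ay": 0.0, "az": 0.0, "claw": 40.0}, {"dx": -0.5, "dy": -2.2, "dz": -0.6, "ax": 0.0, "ay": 0.0, "az": -0.2, "claw": 40.0}, {"dx": -0.8, "dy": -3.8, "dz": -0.6, "ax": 0.0, "ay": 0.0, "az": -0.4, "claw": 40.0}, {"dx": -1.1, "dy": -5.4, "dz": -0.6, "ax": 0.0, "ay": 0.0, "az": -0.6, "claw": 40.0}, {"dx": -1.4, "dy": -7.0, "dz": -0.6, "ax": 0.0, "ay": 0.0, "az": -0.8, "claw": 40.0}, {"dx": -1.8, "dy": -8.6, "dz": -0.4, "ax": 0.0, "ay": 0.0, "az": -0.85, "claw": 40.0}, {"dx": -2.0, "dy": -9.7, "dz": -0.2, "ax": 0.0, "ay": 0.0, "az": -0.85, "claw": 40.0}, {"dx": -2.1, "dy": -10.3, "dz": 0.0, "ax": 0.0, "ay": 0.0, "az": -0.85, "claw": 40.0}, {"dx": -2.1, "dy": -10.3, "dz": 0.0, "ax": 0.0, "ay": 0.0, "az": -0.85, "claw": 40.0}]'

```text
clock: 10.3
tool_pos: [0.4047, -0.1546, 0.1159]
eef_rot: [-0.349, -3.12, -0.002]
wrist_force: [-0.3, 0.1, -0.2]
finger_gap: 0.0478
finger_force: 71.9
```

Run:
```python
from h import *
import pickle
for n in('wrist','scene','top'):
    c=cam(n);save(c,n+'6.png');pickle.dump(c,open(n+'6.pkl','wb'))
o=env.get_obs();print(o['tool_pos'],o['eef_rot'],o['clock'],o['wrist_force'],o['finger_gap'],o['finger_force'])
w=cv2.imread('pics/wrist6.png')[60:384,40:480]
s=cv2.resize(cv2.imread('pics/scene6.png')[130:230,235:345],None,fx=3.2,fy=3.2,interpolation=cv2.INTER_CUBIC)
t=cv2.resize(cv2.imread('pics/top6.png')[165:265,230:345],None,fx=2.2,fy=2.2,interpolation=cv2.INTER_CUBIC)
p=np.zeros((544,800,3),np.uint8);p[:324,:440]=w;p[:s.shape[0],440:440+s.shape[1]]=s;p[324:,:t.shape[1]]=t
cv2.imwrite('pics/c6.png',p)
```

```text
[ 0.40542696 -0.15373812  0.11682097] [3.45756962e-01 3.12242358e+00 5.81734538e-04] 10.45 [ 0.54641982 -0.16841943 -0.96124121] 0.048363300904595646 71.9411051273346
```

View pics/c6.png

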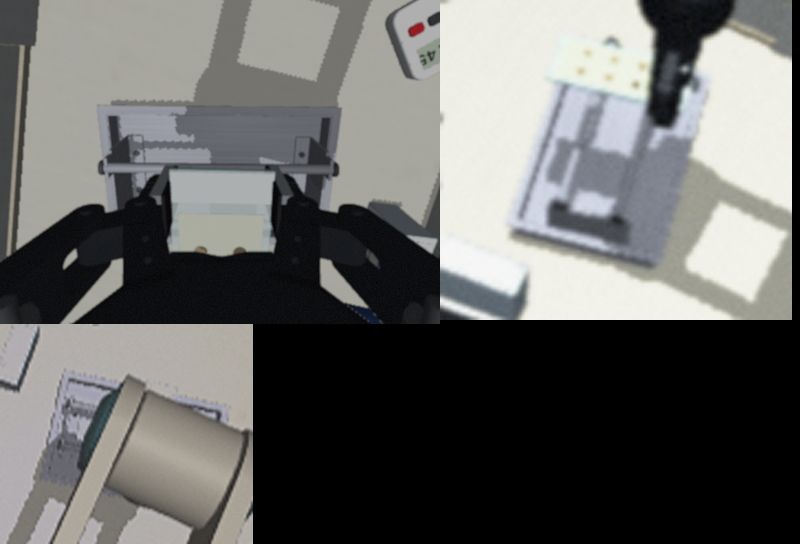

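The wrist panel shows the near rod as a level line at row ~168, columns 101–337, parallel to the plate's front edge. The tray's front rim is at row ~106, columns 98–340. The plate is square to the rods and roughly centred.

Run:
```python
from h import *
import pickle
np.set_printoptions(precision=4,suppress=True)
w=pickle.load(open('wrist6.pkl','rb'));g=cv2.cvtColor(w['color'],cv2.COLOR_RGB2GRAY).astype(int)
for u in(190,205,330,345): print(u,g[218:240,u].tolist())
o=env.get_obs();t=np.array(o['tool_pos']);Rm=Ro.from_rotvec(o['eef_rot']).as_matrix()
for n,u,v,z in(('rodR',145,228,.056),('rodL',373,229,.056),('rimR',140,167,.025),('rimL',379,167,.025),('plR',211,230,t[2]+.027),('plL',313,230,t[2]+.027)):
    p=onz(w,u,v,z);q=Rm.T@(p-t);print(n,p,'tool',q)
# height of rod from its apparent length via two stations: earlier wrist4/5 sees the rod's left end
s=pickle.load(open('scene6.pkl','rb'))
for n,x,y in(('nearrodLend',615,215),('farrodLend',560,205)):
    print(n, onz(s,235+(x-440)/3.2,130+y/3.2,.06))
```

```text
190 [153, 151, 151, 149, 125, 93, 99, 117, 130, 142, 150, 150, 141, 133, 135, 144, 151, 146, 123, 78, 35, 13]
205 [153, 150, 151, 150, 132, 102, 89, 84, 71, 64, 61, 59, 59, 61, 60, 61, 59, 60, 61, 60, 59, 60]
330 [105, 104, 102, 104, 102, 92, 74, 74, 82, 91, 98, 102, 101, 95, 95, 106, 119, 105, 64, 25, 14, 12]
345 [104, 105, 104, 104, 103, 93, 79, 74, 81, 91, 97, 101, 100, 97, 92, 98, 120, 132, 129, 127, 126, 125]
rodR [ 0.4029 -0.2498  0.056 ] tool [-0.0186 -0.0944  0.0608]
rodL [ 0.4446 -0.0699  0.056 ] tool [-0.0198  0.0904  0.0609]
rimR [ 0.357  -0.2519  0.025 ] tool [ 0.0258 -0.1065  0.0918]
rimL [ 0.4032 -0.0475  0.025 ] tool [0.0254 0.1032 0.0919]
plR [ 0.3829 -0.1728  0.1438] tool [ 0.0178 -0.0235 -0.027 ]
plL [ 0.3933 -0.127   0.1438] tool [ 0.0177  0.0235 -0.027 ]
nearrodLend [ 0.4445 -0.0711  0.06  ]
farrodLend [ 0.4923 -0.0785  0.06  ]
```

>>> arm_command --series '[{"dx": 0.08, "dy": 0.0, "dz": 0.6, "ax": 0.0, "ay": 0.0, "az": 0.0, "claw": 40.0}, {"dx": 0.08, "dy": 0.0, "dz": 1.4, "ax": 0.0, "ay": 0.0, "az": 0.0, "claw": 40.0}, {"dx": 0.08, "dy": 0.0, "dz": 2.1, "ax": 0.0, "ay": 0.0, "az": 0.0, "claw": 40.0}, {"dx": 0.08, "dy": 0.0, "dz": 2.6, "ax": 0.0, "ay": 0.0, "az": 0.0, "claw": 40.0}, {"dx": 0.08, "dy": 0.0, "dz": 2.9, "ax": 0.0, "ay": 0.0, "az": 0.0, "claw": 40.0}, {"dx": 0.08, "dy": 0.0, "dz": 3.0, "ax": 0.0, "ay": 0.0, "az": 0.0, "claw": 40.0}, {"dx": 0.08, "dy": 0.0, "dz": 3.0, "ax": 0.0, "ay": 0.0, "az": 0.0, "claw": 40.0}, {"dx": 0.08, "dy": 0.0, "dz": 3.0, "ax": 0.0, "ay": 0.0, "az": 0.0, "claw": 40.0}]'

```text
clock: 11.45
tool_pos: [0.4036, -0.1543, 0.0423]
eef_rot: [0.347, 3.121, -0.0]
wrist_force: [-0.2, 0.2, -1.2]
finger_gap: 0.048
finger_force: 71.9
```

Run:
```python
from h import *
import pickle
for n in('wrist','scene'):
    c=cam(n);save(c,n+'7.png');pickle.dump(c,open(n+'7.pkl','wb'))
o=env.get_obs();print(o['tool_pos'],o['clock'],o['wrist_force'],o['torque'],o['finger_gap'],o['finger_force'])
w=cv2.imread('pics/wrist7.png')[60:384,40:480]
s=cv2.resize(cv2.imread('pics/scene7.png')[130:230,235:345],None,fx=3.2,fy=3.2,interpolation=cv2.INTER_CUBIC)
p=np.zeros((324,800,3),np.uint8);p[:324,:440]=w;p[:s.shape[0],440:440+s.shape[1]]=s
cv2.imwrite('pics/c7.png',p)
```

```text
[ 0.4034983  -0.15423252  0.0421774 ] 11.55 [ 0.27164462  0.91671888 -1.50273862] [-0.01362858  0.02772078 -0.04288979] 0.04828603721307299 71.94482803344727
```

View pics/c7.png

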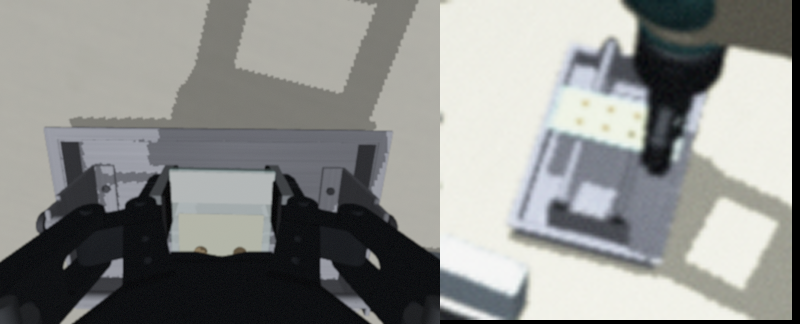

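The plate hovers just above the rods, square to them, and the fingers clear the near rod. I'll lower it gently until it touches.

>>> arm_command --series '[{"dx": 0.0, "dy": 0.0, "dz": 0.06, "ax": 0.0, "ay": 0.0, "az": 0.0, "claw": 40.0}, {"dx": 0.0, "dy": 0.0, "dz": 0.12, "ax": 0.0, "ay": 0.0, "az": 0.0, "claw": 40.0}, {"dx": 0.0, "dy": 0.0, "dz": 0.16, "ax": 0.0, "ay": 0.0, "az": 0.0, "claw": 40.0}, {"dx": 0.0, "dy": 0.0, "dz": 0.16, "ax": 0.0, "ay": 0.0, "az": 0.0, "claw": 40.0}]'

```text
clock: 12.05
tool_pos: [0.4032, -0.1541, 0.0379]
eef_rot: [-0.347, -3.122, -0.0]
wrist_force: [-1.3, 0.3, 2.0]
finger_gap: 0.0482
finger_force: 72.1
```

>>> arm_command --series '[{"dx": 0.0, "dy": 0.0, "dz": 0.03, "ax": 0.0, "ay": 0.0, "az": 0.0, "claw": 40.0}, {"dx": 0.0, "dy": 0.0, "dz": 0.03, "ax": 0.0, "ay": 0.0, "az": 0.0, "claw": 40.0}, {"dx": 0.0, "dy": 0.0, "dz": 0.03, "ax": 0.0, "ay": 0.0, "az": 0.0, "claw": 40.0}]'

```text
clock: 12.42
tool_pos: [0.4033, -0.1541, 0.0375]
eef_rot: [-0.347, -3.122, -0.0]
wrist_force: [-4.5, 1.5, 6.4]
finger_gap: 0.048
finger_force: 72.4
```

>>> arm_command --series '[{"dx": 0.0, "dy": 0.0, "dz": 0.0, "ax": 0.0, "ay": 0.0, "az": 0.0, "claw": 46.0}, {"dx": 0.0, "dy": 0.0, "dz": 0.0, "ax": 0.0, "ay": 0.0, "az": 0.0, "claw": 46.0}, {"dx": 0.0, "dy": 0.0, "dz": 0.0, "ax": 0.0, "ay": 0.0, "az": 0.0, "claw": 52.0}, {"dx": 0.0, "dy": 0.0, "dz": 0.0, "ax": 0.0, "ay": 0.0, "az": 0.0, "claw": 60.0}, {"dx": 0.0, "dy": 0.0, "dz": 0.0, "ax": 0.0, "ay": 0.0, "az": 0.0, "claw": 72.0}, {"dx": 0.0, "dy": 0.0, "dz": 0.0, "ax": 0.0, "ay": 0.0, "az": 0.0, "claw": 75.0}, {"dx": 0.0, "dy": 0.0, "dz": 0.0, "ax": 0.0, "ay": 0.0, "az": 0.0, "claw": 75.0}]' --squeeze 20

```text
clock: 13.3
tool_pos: [0.4032, -0.1541, 0.037]
eef_rot: [-0.347, -3.122, -0.0]
wrist_force: [0.3, 0.3, 0.2]
finger_gap: 0.0746
finger_force: 0.0
```

Run:
```python
from h import *
import pickle
np.set_printoptions(precision=4,suppress=True)
c=cam('wrist');save(c,'wrist8.png');pickle.dump(c,open('wrist8.pkl','wb'))
o=env.get_obs();print(o['tool_pos'],o['wrist_force'],o['finger_gap'],o['finger_force'])
g=cv2.cvtColor(c['color'],cv2.COLOR_RGB2GRAY).astype(int)
print(g[240,190:340].tolist());print(g[215:250,250].tolist())
```

```text
[ 0.4033 -0.1541  0.037 ] [ 0.1638  0.1772 -0.341 ] 0.0750870285319856 0.0
[17, 49, 83, 101, 105, 104, 103, 105, 104, 104, 103, 104, 105, 104, 104, 103, 103, 104, 115, 146, 172, 179, 179, 179, 179, 179, 179, 178, 179, 179, 179, 179, 179, 178, 179, 179, 178, 179, 179, 178, 178, 179, 179, 179, 179, 179, 179, 179, 179, 179, 179, 179, 178, 179, 179, 179, 179, 179, 179, 179, 179, 179, 179, 179, 179, 179, 178, 179, 179, 179, 179, 179, 178, 179, 178, 179, 179, 179, 179, 178, 179, 179, 179, 178, 179, 179, 179, 178, 179, 179, 178, 179, 179, 180, 179, 179, 179, 179, 178, 179, 179, 180, 179, 179, 179, 179, 179, 179, 178, 179, 179, 178, 178, 179, 179, 179, 179, 179, 178, 179, 179, 179, 179, 177, 162, 132, 108, 104, 105, 105, 105, 104, 105, 105, 106, 105, 105, 105, 105, 105, 90, 58, 21, 6, 6, 4, 6, 13, 12, 8]
[107, 106, 108, 108, 108, 108, 108, 107, 105, 106, 109, 108, 106, 95, 87, 99, 132, 155, 167, 174, 178, 179, 180, 179, 178, 179, 178, 179, 179, 179, 179, 179, 179, 179, 179]
```

>>> arm_command --series '[{"dx": 0.0, "dy": 0.0, "dz": -0.5, "ax": 0.0, "ay": 0.0, "az": 0.0, "claw": 75.0}, {"dx": 0.0, "dy": 0.0, "dz": -1.5, "ax": 0.0, "ay": 0.0, "az": 0.0, "claw": 75.0}, {"dx": 0.0, "dy": 0.0, "dz": -3.0, "ax": 0.0, "ay": 0.0, "az": 0.0, "claw": 75.0}, {"dx": 0.0, "dy": 0.0, "dz": -5.0, "ax": 0.0, "ay": 0.0, "az": 0.0, "claw": 75.0}, {"dx": 0.0, "dy": 2.0, "dz": -6.0, "ax": 0.0, "ay": 0.0, "az": 0.0, "claw": 75.0}, {"dx": 0.0, "dy": 4.0, "dz": -6.0, "ax": 0.0, "ay": 0.0, "az": 0.0, "claw": 75.0}, {"dx": 0.0, "dy": 6.0, "dz": -6.0, "ax": 0.0, "ay": 0.0, "az": 0.0, "claw": 75.0}, {"dx": 0.0, "dy": 8.0, "dz": -6.0, "ax": 0.0, "ay": 0.0, "az": 0.0, "claw": 75.0}, {"dx": 0.0, "dy": 10.0, "dz": -6.0, "ax": 0.0, "ay": 0.0, "az": 0.0, "claw": 75.0}, {"dx": 0.0, "dy": 10.0, "dz": -6.0, "ax": 0.0, "ay": 0.0, "az": 0.0, "claw": 75.0}]'

```text
clock: 14.6
tool_pos: [0.4583, 0.0924, 0.1878]
eef_rot: [0.34, 3.123, 0.001]
wrist_force: [-0.6, -0.9, -0.5]
finger_gap: 0.075
finger_force: 0.0
```

Run:
```python
from h import *
import pickle
d={n:cam(n) for n in('top','scene')}
for n in d: save(d[n],n+'9.png')
pickle.dump(d,open('c9.pkl','wb'))
t=cv2.resize(cv2.imread('pics/top9.png')[165:265,230:345],None,fx=3.5,fy=3.5,interpolation=cv2.INTER_CUBIC)
s=cv2.resize(cv2.imread('pics/scene9.png')[130:230,235:345],None,fx=3.5,fy=3.5,interpolation=cv2.INTER_CUBIC)
cv2.imwrite('pics/c9.png',np.hstack([t,s]));print(t.shape,s.shape)
```

```text
(350, 402, 3) (350, 385, 3)
```

View pics/c9.png

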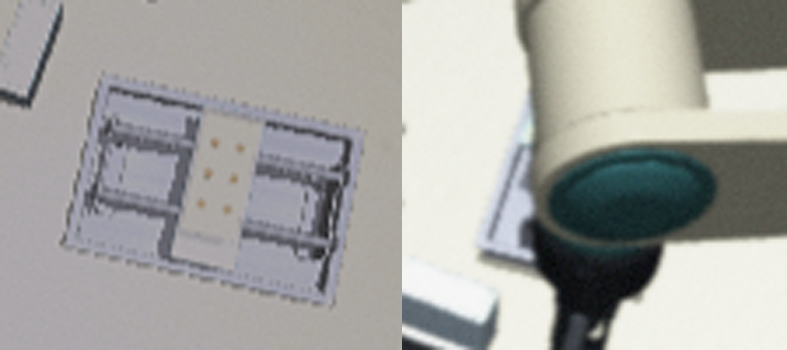

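The top panel (left) shows the plate lying square across both rods, spots up. Its corners are near (205,108), (265,122), (236,272) and (173,258), which puts the centre about 5 mm from the mid-line. The arm is well clear.

```bash
python3 -c "
from plant import env
print(env.hand_in())"
```

```text
the job is handed in; nothing more can be done
None
```

The long plate lies flat, coated side up and square across both rods, about 5 mm off the mid-line by the last top view. The job is handed in at about 15 s; no verdict was returned.

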